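# Hold the wide spring clip open around a wet panel's edge

### The job

Take the wider of the two spring clips off its wooden rail by squeezing its handles, carry it to the wet little painting that stands upright to dry, and lower it so that it gapes around the middle of the painting's top edge, one jaw on either side and reaching well down past the edge. Nothing may touch the wet painting, and the narrow clip and everything else on the table stay where they are. Finish while still holding the clip there, upright, square to the edge and squeezed wide open, so that I can slip a cover card in.

Things in the scene. Friction and masses are not known exactly. Their poses are not given: they have to be found in the camera images.
- clip_center (a point): the wide steel spring clip, 44 mm wide along its hinge, about 50 g, the same both ways round: point on its hinge axis, mid-width, about half-way up. z up, y along the hinge (and the rail), x the way the jaws open and the handles are squeezed. Biting the rail, its two plate handles splay upwards to tops 33 mm above this point, 50 mm apart over the outside; jaw tips 40 mm below it.
- clip: the same clip; origin under its barrel, 9 mm below clip_center, same axes; this underside sits on the rail's top edge at the start. Squeezed fully, the handles stand parallel, 24 mm apart over the outside, from 4 to 40 mm above the hinge axis, and the jaw tips are 37 mm below that axis with a 31 mm gap.
- clip_jaw (a joint): opening of the wide clip: angle of each half in rad, about 0 biting the rail (jaws 6 mm apart), 0.25 jaws 24 mm apart, 0.35 fully open against a stop. The spring takes about 7 N on each handle near its top to start and 12 N when fully open; let go, it snaps shut.
- small_clip_center (a point): the narrow spring clip, a bystander: of the same shape and height but only 22 mm wide along its hinge; the point is on its hinge axis. It bites the same rail, 110 mm from the wide clip (either of them may be at either end)
- rail_top (a point): clip rail: upright wooden batten 6 mm thick, 190 mm long and 40 mm high on a foot 70 x 200 x 20 mm; the point is the middle of its top edge, 60 mm above the table. y runs along the rail, x across it. Fixed
- panel_edge (a point): the wet painting: cardboard panel 5 mm thick, 150 mm wide, standing upright in a low wooden stand (80 x 170 mm, 30 mm high); the point is the middle of its top edge, 136 mm above the table. y runs along the edge, x across the panel (its thickness, painted face at +x), z up. Fixed
- panel: the same panel; origin at the middle of its lower edge, 120 mm below panel_edge, same axes
- tube_a: bystander: paint tube lying flat, 82 mm long, 24 mm high, between the rail and the stand; origin on its underside
- tube_b: bystander: another such paint tube, beyond the rail
- jar: bystander: amber glass jar with steel lid, 64 mm across, 75 mm high; origin under it
- brush_pot: bystander: aluminium pot with brushes, 76 mm across, brushes up to 210 mm high; origin under it
- brush: bystander: loose brush lying on the table, 200 mm long; origin on its underside
- eraser: bystander: grey kneaded eraser block 45 x 25 x 14 mm; origin under it
Mind the look-alikes: they are no part of the job. Of the things shaped like the part that bears rail_top, the dark wooden one is meant. Leave any pink or red look-alike of the clip alone.

How it is judged:
By the outcome, as a careful person would: the job done as asked, in the order asked, and still so for the second after the job is handed in, while the arm keeps its last pose, push and grip.
It also fails if it takes over 38 s, if anything falls off the work surface, if the arm or the gripper's body presses on something with over 40 N, if the wrist force passes 120 N, or if a joint passes its speed limit or range.

### The arm

A 6-joint arm with a two-finger parallel gripper is mounted at the origin on the work surface. World frame = base frame: x ahead of the robot, y to its left, z up, the work surface at z = 0. Lengths are in m, angles in degrees, forces in N, time in s.
With the tool pointing down it reaches from about 0.375 to 0.9 m from the base axis. Payload 3.1 kg.
Tool frame: the origin (TCP) lies where the fingers leave the gripper's body, on its centre line; the fingertips stand 70 mm ahead of it and the grasp point (between the pads) lies 51 mm ahead of it; z points along the fingers, y is the line along which they close (so a half turn about z gives the same grasp; the last joint's range is limited). The gripper opens to 87 mm and grips with 3 to 60 N. Pads are 19 mm wide; open, the fingers measure 117 mm over their backs; the gripper's body (75 mm by 190 mm) begins 51 mm behind the grasp point.
Start: joints at [63.054, 30.224, 82.088, -0, 67.689, -10.227], TCP at [0.18, 0.599, 0.292] pointing down, gripper open.
Joint ranges: [-176.69, 176.69], [-43.24, 126.21], [12.49, 139.97], [-82, 262], [0, 151.66], [-163.58, 163.58]. Speed limits (degrees/s): [159.86, 159.86, 180, 180, 180, 180].

### API

Orientations are given as a 3x3 rotation matrix whose columns are the frame's x, y, z axes.
In Python, from rig import readout, capture, calibration, bot, look_for gives the robot as it stands. The module is installed in compiled form; this text tells all that it offers.
- The arm moves only by the shell command python3 -m pendant 'ROWS'. ROWS is JSON, a list of rows, each a list of 7 numbers: the shift along the tool's x, y, z normalised to -1 to 1, where 1 is 200 mm, then the turn, a rotation vector about the tool's x, y, z normalised to -1 to 1, where 1 is 180 degrees, then the closure, from -1 (fully open) to 1 (shut). In form: [[dx, dy, dz, ax, ay, az, grip], ...]. A call has 1 to 8 rows; each row is the pose to reach, as a shift and turn from the pose commanded when the call began, along the tool's axes at that moment, turning the shorter way round; what a row does not reach only later rows make up. A row lasts 1/10 s, in which the tool goes at most 50 mm and 8.59 degrees, less where a joint would pass 70% of its speed; a pose out of reach is approached as far as the arm can. A call with a number of a shift or a turn outside -1 to 1 is refused whole. A call with a gripper value outside its range is refused whole. The fingers move at their own pace and stop on an object; the grip force is fixed at half the most. Time passes only in rows, so rows that repeat a pose let the fingers close. It gives the time, the measured TCP pose, the force, the opening and the grip force at its end, in the units of the state.
- readout.read_state(): the state, without advancing time (a new reading comes with each control period).
- capture(name): name is "scene" or "side" or "wrist"; returns (picture, depth): 400x640x3 uint8, red, green, blue; 400x640 float32, m along the optical axis (not along the pixel's ray), 0 where there is no reading.
- calibration(name): a dict with "mtx" (3x3 intrinsics, pixels), "T" (4x4, takes a point from camera to world coordinates); the wrist camera has in their place "mount" (4x4, takes a point from camera to tool coordinates, whose origin is the TCP and whose axes are the flange's). Camera axes: x right, y down, z forward; pixel columns grow to the right and rows downward; lengths in m; the calibration is good to about 2 mm. The wrist camera is an equidistant fisheye: a pixel r from the principal point sees the ray r / f radians off the axis. A picture is of the moment at which its call begins: read the wrist's pose just before it. calibration takes no time and is no camera call.
- bot.hand_in(): hands the job in; it is judged then, once.
Trained networks look in the newest picture that a camera, given by its name, has taken for a name from the list of things; names that differ only in an ending like _2 or _b are one class to them, and where a whole thing is asked for, a point or a joint stands for the part that bears it (a point fixed in the world has none). Each returns a list of dicts, best first, with "conf" (0 to 1); they miss things now and then, are a little off and sometimes report something else, mostly with a low value. They report only what shows in the picture. A call takes as long as a camera call. They do not tell look-alikes from the thing itself.
- look_for(thing, camera): "extent" ([left, top, right, bottom] in pixels, round what is visible of it).
The state is a dict: "time_s": time; "joint_positions": joint angles; "qvel": joint speeds; "tau": joint torques, N m; "position": TCP position; "tcp_rot": TCP orientation; "force": force on the tool from outside, world axes, zero at the start; "moment": the same for the moment, N m; "opening": opening from 0.0 (shut) to 1.0 (fully open); "grasp_force": force on a finger pad.
Only numpy, scipy, OpenCV 4.12 (cv2) and the standard library are available. Lean on these libraries where they do the work, as an engineer would, in place of code of your own. Each camera call takes 0.05 s, during which the arm holds its last target. There are 200 camera calls.

## Working session

There is one attempt and no reset: what is moved stays moved. The work goes in short steps, Python scripts to look and compute and a shell command to move; the robot and the scene stay as the last step left them, time stands still between calls to the robot, and variables do not carry over. Pictures are saved under pics/ and viewed, at most 10 in all, crops included, and the job is handed in when it is done.

```bash
mkdir -p pics; cat > h.py <<'E'
import numpy as np, cv2
from rig import readout, capture, calibration, bot, look_for
def cloud(name):
    p,d=capture(name); c=calibration(name); K=c["mtx"]; T=np.array(c["T"])
    v,u=np.mgrid[0:400,0:640]
    P=np.stack([(u-K[0][2])/K[0][0]*d,(v-K[1][2])/K[1][1]*d,d],-1)@T[:3,:3].T+T[:3,3]
    P[d==0]=np.nan
    return p,d,P
def save(n,p): cv2.imwrite("pics/"+n+".png",cv2.cvtColor(p,cv2.COLOR_RGB2BGR))
E
python3 - <<'E'
from h import *
for n in("scene","side"):
    p,d,P=cloud(n); save(n,p); np.savez("/tmp/"+n,p=p,d=d,P=P)
    print(n,np.round(calibration(n)["T"],3).tolist())
    for t in("clip","small_clip_center","rail_top","panel"):
        for r in look_for(t,n)[:4]:
            l,tp,ri,b=[int(x) for x in r["extent"]]
            print(n,t,r["extent"],round(r["conf"],2),np.round(np.nanmedian(P[tp:b,l:ri].reshape(-1,3),0),3))
s=readout.read_state();print(s["time_s"],s["tcp_rot"],s["opening"])
print(calibration("wrist"))
E
```

```text
scene [[-0.339, 0.694, -0.635, 1.346], [0.94, 0.238, -0.242, 0.173], [-0.017, -0.68, -0.733, 1.052], [0.0, 0.0, 0.0, 1.0]]
scene clip [263.8, 191.5, 276.5, 219.5] 0.87 [ 0.566 -0.272  0.075]
scene clip [201.5, 213.5, 224.2, 240.5] 0.6 [ 0.671 -0.413  0.025]
scene small_clip_center [303.0, 193.4, 314.3, 218.8] 0.5 [ 0.526 -0.166  0.066]
scene rail_top [180.4, 136.5, 242.5, 157.4] 0.97 [ 0.342 -0.601  0.02 ]
scene rail_top [255.7, 151.9, 314.3, 176.7] 0.89 [ 0.337 -0.323  0.02 ]
scene rail_top [253.0, 207.4, 322.9, 232.8] 0.63 [ 0.564 -0.218  0.02 ]
scene panel [382.3, 222.4, 442.4, 266.2] 0.84 [0.58  0.154 0.044]
scene panel [261.7, 201.4, 277.7, 215.9] 0.49 [ 0.577 -0.268  0.072]
side [[0.984, -0.131, 0.121, 0.38], [-0.177, -0.657, 0.733, -1.196], [-0.017, -0.743, -0.669, 1.073], [0.0, 0.0, 0.0, 1.0]]
side clip [334.6, 260.9, 353.1, 291.8] 0.82 [ 0.587 -0.379  0.027]
side clip [320.0, 229.4, 338.7, 251.9] 0.64 [ 0.571 -0.26   0.068]
side clip [370.9, 264.6, 393.6, 292.7] 0.55 [ 0.692 -0.406  0.021]
side small_clip_center [295.8, 219.5, 345.2, 268.9] 0.51 [ 0.545 -0.232  0.014]
side r
[... 262 characters left out ...]
89 0.027]
0.5 [[-9.57731496e-01  2.87663659e-01 -1.61041260e-05]
 [ 2.87663659e-01  9.57731494e-01 -6.93633952e-05]
 [-4.52989945e-06 -7.10640801e-05 -9.99999997e-01]] 0.9991973131984058
{'mtx': array([[309.70691629,   0.        , 322.40779875],
       [  0.        , 309.70691629, 200.98019986],
       [  0.        ,   0.        ,   1.        ]]), 'mount': array([[ 7.80251641e-04, -9.52130269e-01, -3.05691580e-01,
         8.51769914e-02],
       [ 9.99999683e-01,  7.90604055e-04,  8.99381725e-05,
         3.22876171e-04],
       [ 1.56048146e-04, -3.05691553e-01,  9.52130585e-01,
        -9.11507875e-02],
       [ 0.00000000e+00,  0.00000000e+00,  0.00000000e+00,
         1.00000000e+00]])}
```

```bash
python3 - <<'E'
from h import *
a=np.load("/tmp/scene.npz")["p"][100:300,150:490]
b=np.load("/tmp/side.npz")["p"][100:400,200:430]
save("a",cv2.resize(a,(800,470),interpolation=cv2.INTER_CUBIC))
save("b",cv2.resize(b,(460,600),interpolation=cv2.INTER_CUBIC))
E
```

```text
(no output)
```

View pics/a.png

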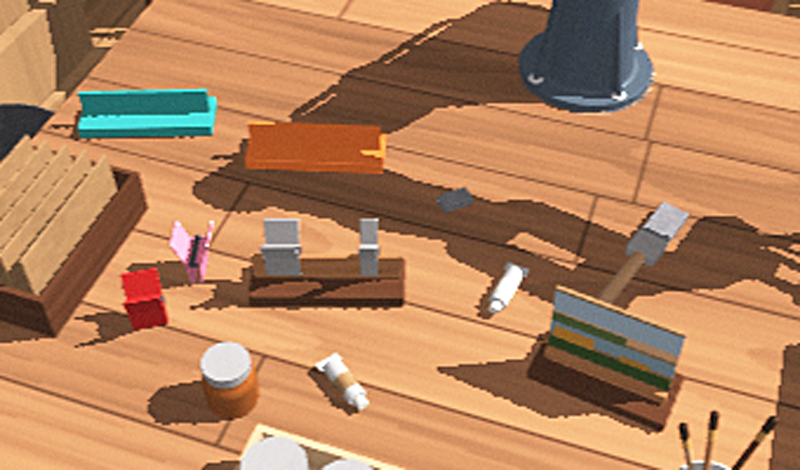

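View pics/b.png

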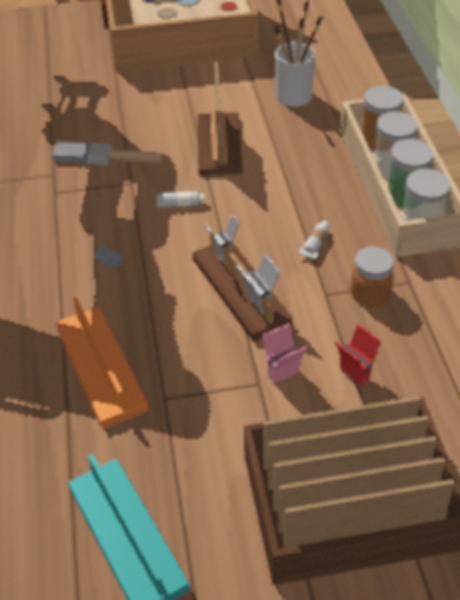

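The scene shows the dark rail at about (290,218) px with two grey clips. The wide one is at about (270,205) px and the narrow one at about (307,205). The pink and red clips at about (232,206) and (212,227), and the orange and teal rails, are look-alikes. The panel is at about (413,242). The target is the wide grey clip at the −y end of the dark rail.

```bash
python3 - <<'E'
from h import *
A=[np.load(f"/tmp/{n}.npz")["P"].reshape(-1,3) for n in("scene","side")]
for i,Q in enumerate(A):
    def sel(c,r,z0,z1):
        m=(np.hypot(*(Q[:,:2]-c).T)<r)&(Q[:,2]>z0)&(Q[:,2]<z1); return Q[m]
    def line(n,S):
        if len(S)<4: print(n,len(S));return
        r=cv2.minAreaRect(S[:,:2].astype(np.float32)); l=cv2.fitLine(S[:,:2].astype(np.float32),cv2.DIST_HUBER,0,.01,.01).ravel()
        print(i,n,len(S),np.round(r[0],4),np.round(r[1],3),"dir",np.round(np.degrees(np.arctan2(l[1],l[0])),1),"zmax",np.round(S[:,2].max(),3),"c",np.round(S.mean(0),4))
    line("wide",sel([.57,-.272],.045,.072,.11))
    line("small",sel([.528,-.166],.035,.072,.11))
    line("railtop",sel([.55,-.22],.12,.045,.064))
    line("railfoot",sel([.55,-.22],.13,.012,.026))
    line("panel",sel([.58,.17],.14,.10,.15))
    line("paneltop",sel([.58,.17],.14,.128,.15))
    line("stand",sel([.58,.17],.14,.02,.036))
E
```

```text
0 wide 236 [ 0.5678 -0.2679] [0.053 0.044] dir 20.5 zmax 0.105 c [ 0.5623 -0.2696  0.0878]
0 small 125 [ 0.5313 -0.1635] [0.052 0.023] dir 17.7 zmax 0.108 c [ 0.5268 -0.1656  0.0878]
0 railtop 287 [ 0.5548 -0.215 ] [0.02  0.189] dir -70.0 zmax 0.064 c [ 0.553  -0.2131  0.0547]
0 railfoot 749 [ 0.5974 -0.1923] [0.148 0.204] dir -70.6 zmax 0.026 c [ 0.568  -0.208   0.0193]
0 panel 592 [0.579  0.1529] [0.15  0.013] dir 82.0 zmax 0.14 c [0.581  0.1544 0.1209]
0 paneltop 205 [0.579  0.1529] [0.15  0.013] dir 81.5 zmax 0.14 c [0.5803 0.1551 0.1338]
0 stand 369 [0.559  0.1324] [0.185 0.141] dir 80.5 zmax 0.036 c [0.5838 0.1528 0.0283]
1 wide 157 [ 0.5684 -0.2712] [0.049 0.049] dir 53.8 zmax 0.105 c [ 0.576  -0.2692  0.0863]
1 small 78 [ 0.5346 -0.1672] [0.05  0.026] dir 26.6 zmax 0.105 c [ 0.5402 -0.1653  0.0859]
1 railtop 140 [ 0.5505 -0.2179] [0.023 0.192] dir -71.6 zmax 0.064 c [ 0.5524 -0.2316  0.0551]
1 railfoot 732 [ 0.5941 -0.2038] [0.165 0.203] dir -69.2 zmax 0.026 c [ 0.547  -0.2336  0.0182]
1 panel 50 [0.5794 0.1507] [0.163 0.005] dir 82.0 zmax 0.139 c [0.5766 0.1305 0.1272]
1 paneltop 36 [0.5793 0.1508] [0.163 0.004] dir 82.1 zmax 0.139 c [0.5783 0.1437 0.1335]
1 stand 145 [0.5633 0.1376] [0.171 0.118] dir 85.9 zmax 0.035 c [0.5775 0.1431 0.0273]
```

```bash

python3 -m pendant '[[-0.1,-0.11,0,0,0,0,-1],[-0.2,-0.22,0,0,0,0,-1],[-0.3,-0.34,0,0,0,0,-1],[-0.4,-0.45,0,0,0,0,-1],[-0.5,-0.56,0,0,0,0,-1],[-0.6,-0.68,0,0,0,0,-1],[-0.69,-0.79,0,0,0,0,-1],[-0.78,-0.9,0,0,0,0,-1]]'
python3 -m pendant '[[-0.1,-0.11,0,0,0,0,-1],[-0.2,-0.22,0,0,0,0,-1],[-0.3,-0.34,0,0,0,0,-1],[-0.4,-0.45,0,0,0,0,-1],[-0.5,-0.56,0,0,0,0,-1],[-0.6,-0.68,0,0,0,0,-1],[-0.69,-0.79,0,0,0,0,-1],[-0.78,-0.9,0,0,0,0,-1]]'
```

```text
time_s: 1.3
position: [0.2778, 0.3803, 0.2925]
tcp_rot: [[-0.958, 0.288, 0.001], [0.288, 0.958, 0.0], [-0.0, 0.001, -1.0]]
force: [-0.3, -0.6, -0.3]
opening: 1.001
grasp_force: 0.0
time_s: 2.1
position: [0.3755, 0.1629, 0.2926]
tcp_rot: [[-0.958, 0.288, 0.001], [0.288, 0.958, 0.0], [-0.001, 0.0, -1.0]]
force: [1.0, 0.2, 0.5]
opening: 0.995
grasp_force: 0.0
```

```bash

python3 -m pendant '[[-0.1,-0.11,0,0,0,0,-1],[-0.2,-0.22,0,0,0,0,-1],[-0.3,-0.34,0,0,0,0,-1],[-0.4,-0.45,0,0,0,0,-1],[-0.5,-0.56,0,0,0,0,-1],[-0.6,-0.68,0,0,0,0,-1],[-0.69,-0.79,0,0,0,0,-1],[-0.78,-0.9,0,0,0,0,-1]]'
python3 -m pendant '[[-0.1,-0.11,0,0,0,0.04,-1],[-0.2,-0.22,0,0,0,0.08,-1],[-0.3,-0.34,0,0,0,0.12,-1],[-0.4,-0.45,0,0,0,0.16,-1],[-0.5,-0.56,0,0,0,0.2,-1],[-0.6,-0.68,0,0,0,0.24,-1],[-0.69,-0.79,0,0,0,0.27,-1],[-0.78,-0.9,0,0,0,0.297,-1]]'
python3 - <<'E'
from h import *
s=readout.read_state(); print(s["position"],s["tcp_rot"])
p,d=capture("wrist"); c=calibration("wrist"); K=c["mtx"]; M=np.array(c["mount"])
T=np.eye(4); T[:3,:3]=s["tcp_rot"]; T[:3,3]=s["position"]; T=T@M
v,u=np.mgrid[0:400,0:640]; x=(u-K[0,2])/K[0,0]; y=(v-K[1,2])/K[1,1]; r=np.hypot(x,y)+1e-9
k=np.tan(np.minimum(r,1.4))/r
P=np.stack([x*k*d,y*k*d,d],-1)@T[:3,:3].T+T[:3,3]; P[d==0]=np.nan
np.savez("/tmp/wrist",p=p,P=P); save("w",p)
for t in("clip","small_clip_center","rail_top"):
    for q in look_for(t,"wrist")[:3]: print(t,np.round(q["extent"]),q["conf"])
Q=P.reshape(-1,3)
for n,c,rad,z0,z1 in(("wide",[.568,-.27],.045,.075,.12),("wtop",[.568,-.27],.045,.092,.12),("small",[.533,-.165],.035,.075,.12),("rail",[.55,-.216],.1,.05,.065),("foot",[.55,-.216],.125,.012,.027)):
    S=Q[(np.hypot(*(Q[:,:2]-c).T)<rad)&(Q[:,2]>z0)&(Q[:,2]<z1)]
    if len(S)<5: print(n,len(S)); continue
    print(n,len(S),cv2.minAreaRect(S[:,:2].astype(np.float32)),np.round(S.mean(0),4),S[:,2].max())
E
```

```text
time_s: 2.9
position: [0.4731, -0.0546, 0.2925]
tcp_rot: [[-0.958, 0.288, 0.001], [0.288, 0.958, -0.0], [-0.001, 0.0, -1.0]]
force: [-0.8, 0.1, 0.4]
opening: 1.003
grasp_force: 0.0
time_s: 3.7
position: [0.5706, -0.2717, 0.2923]
tcp_rot: [[-0.335, 0.942, 0.0], [0.942, 0.335, 0.0], [-0.0, 0.0, -1.0]]
force: [0.7, -0.1, 0.5]
opening: 0.999
grasp_force: 0.0
[ 0.57064069 -0.27172078  0.29225085] [[-3.35428712e-01  9.42065586e-01  1.06205657e-04]
 [ 9.42065592e-01  3.35428712e-01  1.41931083e-05]
 [-2.22535878e-05  1.04813471e-04 -9.99999994e-01]]
clip [283. 248. 316. 286.] 0.7
clip [293. 158. 344. 212.] 0.69
small_clip_center [295.  58. 351.  88.] 0.75
small_clip_center [293.  39. 355. 216.] 0.68
rail_top [294.  40. 354. 215.] 0.7
rail_top [117.  81. 169. 230.] 0.66
wide 1189 ((0.5670710802078247, -0.2680278420448303), (0.048646148294210434, 0.04423268511891365), 18.485708236694336) [ 0.5668 -0.2675  0.0913] 0.10344599568064711
wtop 606 ((0.5670531392097473, -0.2679740786552429), (0.048646148294210434, 0.04411924257874489), 18.485708236694336) [ 0.567  -0.2675  0.0984] 0.10344599568064711
small 686 ((0.5321787595748901, -0.16421861946582794), (0.04948914796113968, 0.022245988249778748), 18.648555755615234) [ 0.5319 -0.1646  0.0917] 0.10339811174406638
rail 584 ((0.5501305460929871, -0.21613818407058716), (0.021858874708414078, 0.18951819837093353), 15.024453163146973) [ 0.5455 -0.2051  0.0586] 0.06494667091540679
foot 5578 ((0.5918128490447998, -0.20214121043682098), (0.15978260338306427, 0.200391948223114), 18.539823532104492) [ 0.5454 -0.2016  0.0185] 0.02168183471011953
```

View pics/w.png

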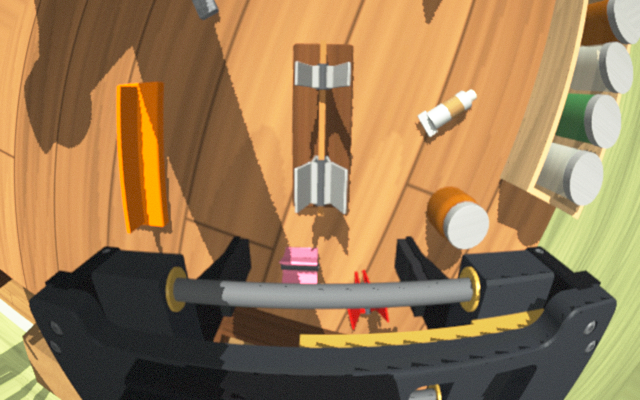

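The enlarged wrist view confirms the target. The wide grey clip is at about (321,185) px on the dark rail and the narrow one at (322,74). The pink and red clips stand clear behind the gripper.

```bash

python3 -m pendant '[[0.023,-0.01,0.12,0,0,0.006,-1],[0.023,-0.01,0.24,0,0,0.006,-1],[0.023,-0.01,0.36,0,0,0.006,-1],[0.023,-0.01,0.48,0,0,0.006,-1],[0.023,-0.01,0.58,0,0,0.006,-1],[0.023,-0.01,0.66,0,0,0.006,-1],[0.023,-0.01,0.71,0,0,0.006,-1],[0.023,-0.01,0.71,0,0,0.006,-1]]'
python3 -m pendant '[[0,0,0,0,0,0,0],[0,0,0,0,0,0,0.2],[0,0,0,0,0,0,0.3],[0,0,0,0,0,0,0.4],[0,0,0,0,0,0,0.5],[0,0,0,0,0,0,0.6],[0,0,0,0,0,0,0.7],[0,0,0,0,0,0,1]]'
python3 -m pendant '[[0,0,0,0,0,0,1],[0,0,0,0,0,0,1],[0,0,0,0,0,0,1],[0,0,0,0,0,0,1],[0,0,0,0,0,0,1]]'
```

```text
time_s: 4.7
position: [0.5659, -0.2654, 0.1491]
tcp_rot: [[-0.322, 0.947, -0.003], [0.947, 0.322, 0.002], [0.003, -0.002, -1.0]]
force: [-1.0, 0.5, 0.2]
opening: 0.999
grasp_force: 0.0
time_s: 5.5
position: [0.568, -0.2672, 0.1527]
tcp_rot: [[-0.321, 0.947, 0.003], [0.947, 0.321, -0.002], [-0.003, 0.003, -1.0]]
force: [-1.8, 2.9, 13.2]
opening: 0.36
grasp_force: 11.2
time_s: 6.0
position: [0.5674, -0.2676, 0.1536]
tcp_rot: [[-0.322, 0.947, 0.002], [0.947, 0.322, -0.002], [-0.003, 0.001, -1.0]]
force: [-3.6, 1.0, 15.1]
opening: 0.265
grasp_force: 30.0
```

Opening is about 23 mm, so the clip is fully squeezed. Next is a straight lift and a check.

```bash

python3 -m pendant '[[0,0,-0.02,0,0,0,1],[0,0,-0.06,0,0,0,1],[0,0,-0.14,0,0,0,1],[0,0,-0.26,0,0,0,1],[0,0,-0.4,0,0,0,1],[0,0,-0.54,0,0,0,1],[0,0,-0.64,0,0,0,1],[0,0,-0.7,0,0,0,1]]'
python3 - <<'E'
from h import *
s=readout.read_state(); print(s["position"],s["opening"],s["grasp_force"],s["joint_positions"])
for n in("scene","side"):
    p,d,P=cloud(n); np.savez("/tmp/"+n+"2",p=p,P=P)
    Q=P.reshape(-1,3)
    S=Q[(np.hypot(*(Q[:,:2]-s["position"][:2]).T)<.05)&(Q[:,2]>.12)&(Q[:,2]<s["position"][2]-.03)]
    R=np.array(s["tcp_rot"]); L=(S-s["position"])@R
    print(n,len(L),np.round(np.percentile(L,[0,2,10,50,90,98,100],axis=0).T,3))
    c=[int(x) for x in np.round(np.linalg.inv(calibration(n)["T"])@np.append(s["position"]-[0,0,.07],1),4)[:3]*0]
    C=calibration(n);X=np.linalg.inv(C["T"])@np.append(np.array(s["position"])-[0,0,.07],1);uv=np.array(C["mtx"])@(X[:3]/X[2]);u,v=int(uv[0]),int(uv[1])
    save("lift_"+n,cv2.resize(p[v-40:v+60,u-50:u+50],(400,400),interpolation=cv2.INTER_CUBIC))
a=np.hstack([cv2.imread("pics/lift_%s.png"%n) for n in("scene","side")]); cv2.imwrite("pics/lift.png",a)
E
```

```text
time_s: 6.8
position: [0.5672, -0.2671, 0.2921]
tcp_rot: [[-0.321, 0.947, 0.002], [0.947, 0.321, -0.001], [-0.002, 0.001, -1.0]]
force: [0.4, 0.6, -0.2]
opening: 0.268
grasp_force: 30.0
[ 0.56723825 -0.26708317  0.29213611] 0.2679882057795626 29.9997668992728 [-3.54117260e+01  3.03421437e+01  8.18791526e+01  2.57762869e-03
  6.76396818e+01 -5.41580180e+01]
scene 236 [[-0.023 -0.021 -0.018  0.001  0.018  0.021  0.024]
 [-0.02  -0.008  0.009  0.014  0.019  0.021  0.024]
 [ 0.062  0.066  0.08   0.097  0.114  0.118  0.12 ]]
side 413 [[-0.028 -0.026 -0.024 -0.011  0.008  0.015  0.021]
 [-0.024 -0.022 -0.019 -0.01   0.014  0.019  0.022]
 [ 0.03   0.033  0.042  0.073  0.109  0.117  0.121]]
```

View pics/lift.png

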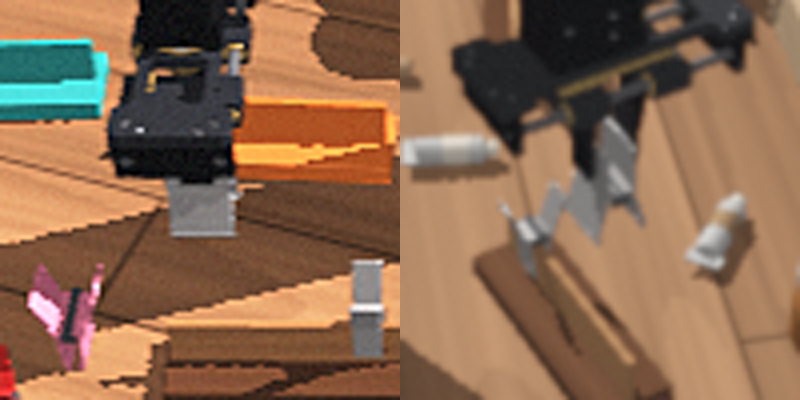

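The clip came off cleanly, held upright with its jaws open. The narrow clip is still on the rail. Now I carry it to just short of the panel and look again.

```bash

python3 -m pendant '[[0.06,0.02,-0.06,0,0,0,1],[0.18,0.06,-0.14,0,0,0,1],[0.32,0.12,-0.2,0,0,0,1],[0.47,0.17,-0.24,0,0,0,1],[0.62,0.23,-0.24,0,0,0,1],[0.76,0.28,-0.24,0,0,0,1],[0.88,0.33,-0.24,0,0,0,1],[0.98,0.365,-0.24,0,0,0,1]]'
python3 -m pendant '[[0.08,0.05,0,0,0,0.02,1],[0.16,0.1,0,0,0,0.04,1],[0.24,0.15,0,0,0,0.06,1],[0.32,0.2,0,0,0,0.08,1],[0.4,0.25,0,0,0,0.1,1],[0.48,0.3,0,0,0,0.12,1],[0.55,0.34,0,0,0,0.14,1],[0.585,0.365,0,0,0,0.148,1]]'
cat > p.py <<'E'
from h import *
import sys
s=readout.read_state(); print(s["time_s"],s["position"],s["tcp_rot"],s["opening"])
p,d=capture("wrist"); c=calibration("wrist"); K=c["mtx"]; M=np.array(c["mount"])
T=np.eye(4); T[:3,:3]=s["tcp_rot"]; T[:3,3]=s["position"]; T=T@M
v,u=np.mgrid[0:400,0:640]; x=(u-K[0,2])/K[0,0]; y=(v-K[1,2])/K[1,1]; r=np.hypot(x,y)+1e-9
k=np.tan(np.minimum(r,1.4))/r
P=np.stack([x*k*d,y*k*d,d],-1)@T[:3,:3].T+T[:3,3]; P[d==0]=np.nan
save(sys.argv[1],p); Q=P.reshape(-1,3)
for n,z0,z1 in(("top",.126,.146),("panel",.06,.146)):
    S=Q[(np.hypot(*(Q[:,:2]-[.579,.152]).T)<.1)&(Q[:,2]>z0)&(Q[:,2]<z1)]
    if len(S)>4: print(n,len(S),cv2.minAreaRect(S[:,:2].astype(np.float32)),cv2.fitLine(S[:,:2].astype(np.float32),cv2.DIST_HUBER,0,.01,.01).ravel(),np.percentile(S[:,2],[5,50,95,100]))
E
python3 p.py w2
```

```text
time_s: 7.7
position: [0.572, -0.0551, 0.3373]
tcp_rot: [[-0.322, 0.947, -0.003], [0.947, 0.322, 0.002], [0.002, -0.002, -1.0]]
force: [0.9, -0.2, -1.1]
opening: 0.269
grasp_force: 30.0
time_s: 8.5
position: [0.6035, 0.0788, 0.3371]
tcp_rot: [[0.137, 0.991, -0.003], [0.991, -0.137, 0.001], [0.001, -0.003, -1.0]]
force: [0.6, -0.5, -0.4]
opening: 0.266
grasp_force: 30.0
8.5 [0.60345325 0.07876498 0.33710215] [[ 1.37424330e-01  9.90506761e-01 -3.30294709e-03]
 [ 9.90512115e-01 -1.37421690e-01  1.01462596e-03]
 [ 5.51097307e-04 -3.41104340e-03 -9.99994031e-01]] 0.26649025692372325
top 1001 ((0.5786089897155762, 0.15373021364212036), (0.15036989748477936, 0.006463366560637951), 82.2702407836914) [0.14097677 0.9900129  0.57989156 0.16072476] [0.12849322 0.13450674 0.13579811 0.13688523]
panel 1846 ((0.5787897706031799, 0.15364618599414825), (0.15048779547214508, 0.006844303570687771), 82.2702407836914) [0.13224559 0.99121696 0.57778794 0.13308738] [0.06938824 0.12946871 0.13554781 0.13688523]
```

View pics/w2.png

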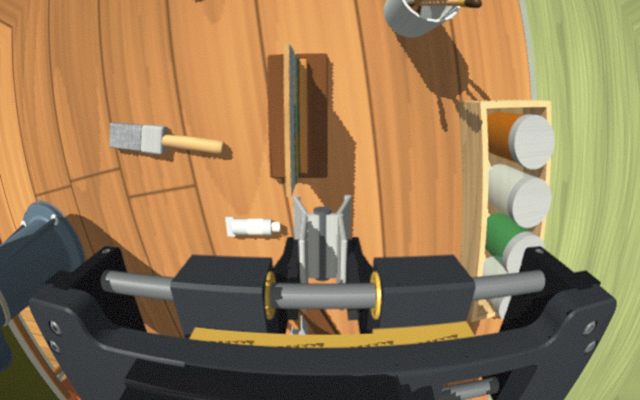

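The panel's top edge runs from (292,48) to (292,190) px. Its centre is (0.579, 0.154) and it is already square to the tool. The clip gapes at the bottom centre. I'll centre it over the edge and lower partway.

```bash

python3 -m pendant '[[0.05,-0.03,0,0,0,0,1],[0.13,-0.07,0,0,0,0,1],[0.22,-0.11,0,0,0,0,1],[0.3,-0.15,0,0,0,0,1],[0.354,-0.174,0,0,0,0,1],[0.354,-0.174,0,0,0,0,1],[0.354,-0.174,0.06,0,0,0,1],[0.354,-0.174,0.12,0,0,0,1]]'
python3 -m pendant '[[0,0,0.06,0,0,0,1],[0,0,0.1,0,0,0,1],[0,0,0.12,0,0,0,1],[0,0,0.12,0,0,0,1],[0,0,0.12,0,0,0,1]]'
python3 - <<'E'
from h import *
s=readout.read_state(); pos=np.array(s["position"]); R=np.array(s["tcp_rot"]); im=[]
for n in("scene","side"):
    p,d,P=cloud(n); Q=P.reshape(-1,3); L=(Q-pos)@R
    C=L[(abs(L[:,0])<.035)&(abs(L[:,1])<.035)&(L[:,2]>.075)&(L[:,2]<.128)]
    print(n,"clip",len(C),np.round(np.percentile(C,[0,3,50,97,100],axis=0).T,4))
    m=(Q[:,2]>.1)&(Q[:,2]<.136)&(abs(L[:,0])<.09)&(abs(L[:,1])<.03)&(L[:,2]>.13); E=L[m]
    if len(E): print(n,"panel",len(E),np.round(np.percentile(E,[0,3,50,97,100],axis=0).T,4))
    c=calibration(n);X=np.linalg.inv(c["T"])@np.append(pos-[0,0,.1],1);uv=np.array(c["mtx"])@(X[:3]/X[2]);u,v=int(uv[0]),int(uv[1])
    im.append(cv2.resize(p[v-50:v+50,u-50:u+50],(400,400),interpolation=cv2.INTER_CUBIC))
save("mid",np.hstack(im))
E
```

```text
time_s: 9.35
position: [0.58, 0.1508, 0.3136]
tcp_rot: [[0.138, 0.99, 0.001], [0.99, -0.138, -0.0], [-0.0, 0.001, -1.0]]
force: [0.1, -0.3, -0.5]
opening: 0.27
grasp_force: 30.0
time_s: 9.85
position: [0.5801, 0.1513, 0.2904]
tcp_rot: [[0.138, 0.99, 0.001], [0.99, -0.138, 0.0], [0.0, 0.001, -1.0]]
force: [0.1, -0.1, -0.5]
opening: 0.268
grasp_force: 30.0
scene clip 210 [[-0.0233 -0.0219 -0.0004  0.0199  0.0212]
 [-0.0164  0.0098  0.0152  0.0204  0.0219]
 [ 0.0816  0.0861  0.1025  0.1184  0.1207]]
scene panel 533 [[-0.0733 -0.0678  0.004   0.0726  0.0766]
 [-0.0068 -0.0044  0.0005  0.0033  0.0046]
 [ 0.1544  0.155   0.1705  0.1887  0.1903]]
side clip 107 [[-3.240e-02 -2.850e-02 -1.260e-02  2.020e-02  2.260e-02]
 [-1.930e-02 -1.890e-02 -1.000e-04  1.930e-02  2.020e-02]
 [ 7.530e-02  7.870e-02  8.640e-02  1.192e-01  1.222e-01]]
side panel 48 [[-0.08   -0.0792 -0.0203  0.0617  0.0718]
 [-0.0033 -0.0033 -0.001   0.0018  0.0019]
 [ 0.1547  0.1548  0.1575  0.1885  0.1898]]
```

View pics/mid.png

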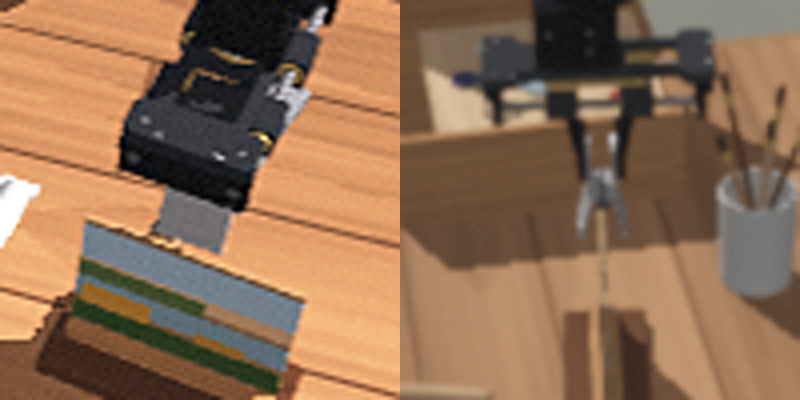

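Both views show the clip upright, centred above the panel's edge and straddling it, with clear room on either side. I'll lower it gently.

```bash

python3 -m pendant '[[0.012,-0.005,0,0,0,0,1],[0.012,-0.005,0.03,0,0,0,1],[0.012,-0.005,0.08,0,0,0,1],[0.012,-0.005,0.13,0,0,0,1],[0.012,-0.005,0.18,0,0,0,1],[0.012,-0.005,0.22,0,0,0,1],[0.012,-0.005,0.25,0,0,0,1],[0.012,-0.005,0.27,0,0,0,1]]'
python3 -m pendant '[[0,0,0,0,0,0,1],[0,0,0,0,0,0,1],[0,0,0,0,0,0,1],[0,0,0,0,0,0,1]]'
python3 - <<'E'
from h import *
s=readout.read_state(); pos=np.array(s["position"]); R=np.array(s["tcp_rot"]); im=[]
print(pos,R,s["moment"])
for n in("scene","side"):
    p,d,P=cloud(n); Q=P.reshape(-1,3); L=(Q-pos)@R
    for nm,m in(("clip",(abs(L[:,0])<.03)&(abs(L[:,1])>.007)&(abs(L[:,1])<.03)&(L[:,2]>.085)&(L[:,2]<.125)),("panel",(abs(L[:,0])>.026)&(abs(L[:,0])<.09)&(abs(L[:,1])<.02)&(L[:,2]>.095)&(L[:,2]<.13))):
        C=L[m]; print(n,nm,len(C),np.round(np.percentile(C,[0,3,50,97,100],axis=0).T,4))
    c=calibration(n);X=np.linalg.inv(c["T"])@np.append(pos-[0,0,.1],1);uv=np.array(c["mtx"])@(X[:3]/X[2]);u,v=int(uv[0]),int(uv[1])
    im.append(cv2.resize(p[v-40:v+40,u-40:u+40],(400,400),interpolation=cv2.INTER_CUBIC))
save("fin",np.hstack(im))
E
```

```text
time_s: 10.75
position: [0.5789, 0.1538, 0.2353]
tcp_rot: [[0.138, 0.99, -0.001], [0.991, -0.138, -0.0], [-0.0, -0.001, -1.0]]
force: [0.0, 0.0, -1.6]
opening: 0.267
grasp_force: 30.0
time_s: 11.15
position: [0.5793, 0.1539, 0.2367]
tcp_rot: [[0.137, 0.991, 0.001], [0.991, -0.137, 0.0], [0.0, 0.001, -1.0]]
force: [0.8, 0.3, -0.2]
opening: 0.265
grasp_force: 30.0
[0.5793457  0.15390375 0.23672955] [[ 1.37404566e-01  9.90514495e-01  1.01007449e-03]
 [ 9.90514991e-01 -1.37404691e-01  5.49170023e-05]
 [ 1.93185060e-04  9.92948080e-04 -9.99999488e-01]] [-0.10767561  0.06731182  0.0149746 ]
scene clip 167 [[-0.0228 -0.0212 -0.0006  0.0201  0.0209]
 [ 0.0107  0.0113  0.016   0.0204  0.0214]
 [ 0.0868  0.0896  0.1044  0.1181  0.121 ]]
scene panel 308 [[-0.0763 -0.0722  0.0306  0.0716  0.074 ]
 [-0.0055 -0.0026  0.0016  0.0047  0.0058]
 [ 0.0969  0.099   0.1133  0.1291  0.13  ]]
side clip 52 [[-0.0279 -0.027  -0.0131  0.0216  0.023 ]
 [-0.0202 -0.02   -0.0117  0.0197  0.02  ]
 [ 0.0867  0.0873  0.1045  0.1218  0.1229]]
side panel 26 [[-0.0834 -0.08   -0.0622  0.0645  0.0748]
 [-0.0164 -0.0163  0.0003  0.0069  0.0185]
 [ 0.0995  0.1001  0.1058  0.1264  0.1276]]
```

View pics/fin.png

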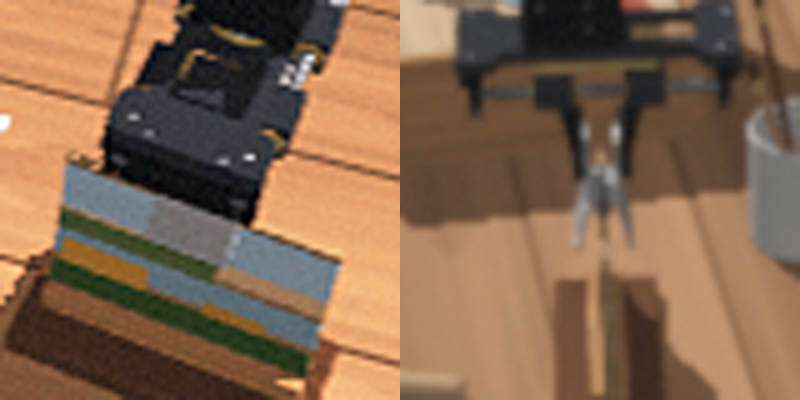

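The clip straddles the middle of the edge with its jaws about 21 mm down. The panel stands clear between them and there is no contact force.

```bash
python3 -c "
from rig import bot
print(bot.hand_in())"
```

```text
the job is handed in; nothing more can be done
None
```

The wide clip is off its rail and held wide open, upright and square over the middle of the wet painting's top edge, its jaws about 21 mm down on either side; no contact with the painting showed in the force readings or pictures, and the job was handed in at about 11 s.

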